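# Hang the serving board on the keeper peg

### The arm

A 6-joint arm with a two-finger parallel gripper is mounted at the origin on the work surface. World frame = base frame: x ahead of the robot, y to its left, z up, the work surface at z = 0. Lengths are in mm, angles in rad, forces in N, time in s.
With the tool pointing down it reaches from about 350 to 975 mm from the base axis. Payload 7.1 kg.
Tool frame: the origin (TCP) lies at the centre of the arm's flange, where the gripper is bolted on; the fingertips stand 182 mm ahead of it and the grasp point (between the pads) lies 163 mm ahead of it; z points along the fingers, y is the line along which they close (so a half turn about z gives the same grasp; the last joint's range is limited). The gripper opens to 88 mm and grips with 3 to 60 N. Pads are 20 mm wide; open, the fingers measure 115 mm over their backs; the gripper's body (75 mm by 178 mm) begins 61 mm behind the grasp point.
Start: joints at [-1.291, 0.423, 1.63, -0, 1.089, -0.019], TCP at [184.002, -597.285, 404.675] pointing down, gripper open.
Joint ranges: [-3, 3], [-0.9, 2.11], [0.09, 2.58], [-1.31, 4.45], [0.11, 2.69], [-2.54, 2.54]. Speed limits (rad/s): [2.39, 2.39, 3.01, 3.14, 3.14, 3.14].

### API

Orientations are given as a rotation vector (axis times angle).
In Python, from workcell import readout, get_image, ctrl gives the robot as it stands.
- The arm moves only by the tool step_arm, never from a script. Its argument "targets" is a list that holds one entry, the list of rows, each a list of 7 numbers: the shift along the world's x, y, z as a fraction of full scale, then the turn, a rotation vector about the world's x, y, z as a fraction of full scale, then the opening, from 0 (shut) to 1 (fully open). In form: [[[dx, dy, dz, wx, wy, wz, claw], ...]]. A call has exactly 5 rows; each row shifts and turns the commanded pose from where the row before left it; what a row does not reach is not made up. Full scale, the value 1, is 0.05 m for a shift and 4 degrees for a turn. A row lasts 1/8 s, in which the tool goes at most 62.5 mm and 10.7 degrees, less where a joint would pass 70% of its speed; a pose out of reach is approached as far as the arm can. A call with a number of a shift or a turn outside -1 to 1 is refused whole. A call with a gripper value outside its range is refused whole. The fingers move at their own pace and stop on an object; the grip force is fixed at half the most. Time passes only in rows, so rows that do not move let the fingers close, or fill a call up. It gives the time, the measured TCP pose, the force, the opening and the grip force at its end, in the units of the state.
- readout.get_obs(): the state, without advancing time (a new reading comes with each control period).
- get_image(name): name is "scene" or "top" or "wrist"; returns a dict with "pixels" (400x640x3 uint8, red, green, blue), "intrinsics" (3x3 intrinsics, pixels), "extrinsics" (4x4, takes a point from world to camera coordinates). Camera axes: x right, y down, z forward; pixel columns grow to the right and rows downward; lengths in mm; the calibration is good to about 2 mm. The wrist camera is an equidistant fisheye: a pixel r from the principal point sees the ray r / f radians off the axis. A picture is of the moment at which its call begins. There is no depth.
- ctrl.close_job(): hands the job in; it is judged then, once.
The state is a dict: "t": time; "qpos": joint angles; "qvel": joint speeds; "joint_torque": joint torques, N m; "ee_pos": TCP position; "orientation": TCP orientation; "ft_force": force on the tool from outside, world axes, zero at the start; "moment": the same for the moment, N m; "width": finger opening in mm; "grasp_force": force on a finger pad.
Only numpy, scipy, OpenCV 4.12 (cv2) and the standard library are available. Lean on these libraries where they do the work, as an engineer would, in place of code of your own. Each camera call takes 0.05 s, during which the arm holds its last target. There are 200 camera calls.

### The job

Take the wooden serving board out of the dish rack and hang it by the hole in its handle on the peg with the red drop keeper: slide it on so that it lifts the keeper and goes far enough for the keeper to fall back down in front of it. Then draw it back gently against the fallen keeper to feel that it has caught, and leave the board hanging freely. Never force the board against the peg, and leave everything else as it stands.

Things in the scene. Friction and masses are not known exactly. Their poses are not given: they have to be found in the camera images.
- board_eye (a point): Centre of the round hanging hole, 23 mm across, through the handle of the wooden serving board, half-way through its thickness: 22 mm below the handle's top end, 183 mm above the board's bottom edge. Axes: x through the thickness (the hole's axis), y across the width, z up the handle. The handle can be taken across its 40 mm width, fingers down both edges beside the hole.
- board_center (a point): Centre of the same board, 80.5 mm straight below board_eye, same axes. A stiff paddle 15 mm thick, 0.17 to 0.34 kg, both faces alike: blade 120 mm wide and 120 mm tall; above it a straight handle 40 mm wide and 85 mm long. It starts upright in the dish rack.
- dish_rack: Grey dish rack, fixed, 280 x 190 mm, origin on the counter under its middle, x along its length, z up. The board stands on the rack floor (14 mm above the counter) in a 19 mm slot between two wire hoops 87 mm high, at x = -20 mm, its thickness along the rack's x; raise it 85 mm to clear the wires.
- stand: Fixed steel hanging rail, 420 mm long, 12 mm thick, from 220 to 260 mm above the counter, on posts 200 mm either side of its middle. Origin on the counter below the middle of its front face, which looks along -x; y along the rail. Three pegs 130 mm apart in any order: the keeper peg, and two plain ones in black bushings with a ladle and a skimmer (70 mm wide, 170 mm down).
- bushing: Brass bushing, 24 mm across, 10 mm thick, that holds the keeper peg; fixed. Origin on the peg's axis in the plane of the rail's front face, 240 mm above the counter; z up. The peg sticks out level along -x: a screwed shank, then a shoulder disc 30 mm across whose outer face is the board's stop, then the rod. Peg and keeper bear 15 N at most.
- bushing_face (a point): Middle of the bushing's outer face, 10 mm out from the rail, same axes. The peg is screwed in by a different amount each time: its shoulder face stands 22 to 46 mm out from the rail; this is not measured and must be felt or seen. From the shoulder face the 10 mm rod runs 50 mm to its tip; the keeper's pivot is 42 mm out from the shoulder face, 2 mm below the axis.
- keeper (a joint): Red flap, 4 mm thick, hanging from the pivot in the peg: 0 = straight down, its end 25 mm below the axis; grows to 1.45 rad as its end swings up towards the rail; no swing outward past 0. A board pushed on from the tip lifts it with the hole's lower edge (under 1 N); it falls again when the board's outer face is 21 to 25 mm past the pivot, i.e. the board 2 to 6 mm short of the shoulder.
- plate: White plate 150 mm across standing in the rack at its x = +85 mm, origin at its lowest edge.
- mug: Blue mug, 80 mm across, 92 mm tall, origin at its underside.
- bowl: Green plastic bowl, 112 mm across, 45 mm tall, origin at its underside.
- soap: Teal soap bottle, 62 mm across, 185 mm tall, behind the dish rack, origin at its underside.
- tin: Blue and yellow tin, 76 mm across, 110 mm tall, left of the rail, origin at its underside.
- spatula: Spatula with a wooden handle, about 280 mm long, lying flat on the counter in front of the rail.
- shaker: Orange shaker, 42 mm across, 78 mm tall, origin at its underside.
Things that resemble listed ones, but are neither listed nor needed, are in the scene too. Of the things like the part that bears board_eye, leave any that is purple; of the rest the larger one is meant.

How it is judged (in metres and radians):
On the way, in this order (a step that is already met when the one before it is completed fails the run):
1. the board, on the peg, has lifted the keeper (over 0.45 rad) (value of joint keeper above 0.45 rad and y of board_eye in the frame of bushing between -0.012 and 0.012 m and z of board_eye in the frame of bushing between -0.012 and 0.012 m), for 0.02 s.
2. the keeper has fallen (under 0.15 rad) and the board is drawn against it from behind with more than 2.5 N for 0.2 s (value of joint keeper below 0.15 rad and contact force between board and keeper above 2.5 N), for 0.2 s.
At the end, for the whole second after the job is handed in: The board hangs by its hole on the keeper peg (hole centre 3 to 10 mm below the peg's axis, within 10 mm sideways of it, less than 82 mm out from the rail face), upright within 0.15 rad and swaying at most gently (under 0.12 m/s), with the keeper hanging down (under 0.15 rad) in front of it (value of joint keeper below 0.15 rad and x of board_eye in the frame of bushing between -0.082 and -0.02 m and y of board_eye in the frame of bushing between -0.01 and 0.01 m and z of board_eye in the frame of bushing between -0.01 and -0.003 m and angle between board_eye's own z axis and vertical below 0.15 rad and linear speed of board below 0.12 m/s); the robot touches nothing.
It fails at once if the board pressed against the peg, its shoulder or its keeper with more than 15 N (contact force between board and bushing above 15 N).
It fails at once if the board dropped or laid down (hole centre below 0.15 m) (height (world z) of board_eye below 0.15 m).
It fails at once if one of the other things moved by more than 25 mm (distance of any of plate, mug, bowl, soap, tin, spatula, shaker from where it was at the start of the episode above 0.025 m).
It also fails if it takes over 58 s, if anything falls off the work surface, if the arm or the gripper's body presses on something with over 40 N, if the wrist force passes 120 N, or if a joint passes its speed limit or range.

## Working session

There is one attempt and no reset: what is moved stays moved. The work goes in short steps, Python scripts to look and compute and a tool call to move; the robot and the scene stay as the last step left them, time stands still between calls to the robot, and variables do not carry over. Pictures are saved under pics/ and viewed, at most 10 in all, crops included, and the job is handed in when it is done.

Besides the shell and the picture viewer there is one more tool, called after ">>>" as name(argument=value, ...) on one line, values as JSON. step_arm: Moves the arm, as the interface text tells. Shift numbers are shares of 0.05 m and turn numbers shares of 4 degrees, none past 1 either way. Its arguments: {"type":"object","properties":{"targets":{"type":"array"}},"required":["targets"]}

```bash
mkdir -p pics && cat > h.py <<'E'
import numpy as np, cv2
from workcell import readout, get_image, ctrl
def save(d,n): cv2.imwrite(f'pics/{n}.png',cv2.cvtColor(d['pixels'],cv2.COLOR_RGB2BGR))
def ray(d,u,v,fish=False):
    K=d['intrinsics'];E=np.array(d['extrinsics']);x=(u-K[0][2])/K[0][0];y=(v-K[1][2])/K[1][1]
    if fish:
        r=np.hypot(x,y); c=np.array([np.sin(r)*x/r,np.sin(r)*y/r,np.cos(r)]) if r>1e-9 else np.array([0,0,1.])
    else: c=np.array([x,y,1.])
    R=E[:3,:3];o=-R.T@E[:3,3];w=R.T@c
    return o,w/np.linalg.norm(w)
def atz(d,u,v,z,fish=False):
    o,w=ray(d,u,v,fish);return o+w*(z-o[2])/w[2]
def two(a,b):
    (o1,w1),(o2,w2)=a,b
    s=np.linalg.lstsq(np.c_[w1,-w2],o2-o1,rcond=None)[0]
    p,q=o1+s[0]*w1,o2+s[1]*w2
    return (p+q)/2,np.linalg.norm(p-q)
def proj(d,P,fish=False):
    K=d['intrinsics'];E=np.array(d['extrinsics']);c=E[:3,:3]@np.array(P,float)+E[:3,3]
    if fish:
        t=np.arctan2(np.hypot(c[0],c[1]),c[2]);h=np.hypot(c[0],c[1]);x,y=t*c[0]/h,t*c[1]/h
    else: x,y=c[:2]/c[2]
    return K[0][0]*x+K[0][2],K[1][1]*y+K[1][2]
E
python3 - <<'E'
from h import *
import pickle
D={n:get_image(n) for n in('scene','top','wrist')}
pickle.dump(D,open('d0.pkl','wb'))
for n in D: save(D[n],n+'0')
for n in D: 
    o,w=ray(D[n],320,200,n=='wrist');print(n,o,w,D[n]['intrinsics'][0])
print(readout.get_obs())
E
```

```text
scene [1114.10575164  723.17553532 1076.00199482] [-0.49234616 -0.51982226 -0.69812611] [456.01834269   0.         317.86102896]
top [ 344.75157916   38.68638944 1720.75548368] [ 0.09617036  0.00264753 -0.99536137] [434.43893228   0.         324.22968683]
wrist [ 254.88133179 -574.6776209   383.29483398] [-0.27334259 -0.07993666 -0.95858957] [309.70691629   0.         320.66733581]
{'t': 0.15, 'qpos': array([-1.29098992e+00,  4.23650507e-01,  1.63047791e+00, -6.17947797e-05,
        1.08857344e+00, -1.89999666e-02]), 'qvel': array([-0.00052926, -0.00071808, -0.00250823, -0.00059748,  0.00178266,
        0.00132746]), 'joint_torque': array([-2.19675767e-04, -5.44984245e+01, -2.73920095e+01,  6.43426320e-02,
        2.04596354e-02, -9.09187793e-05]), 'ee_pos': array([ 183.94874173, -597.10328022,  404.10374523]), 'orientation': array([-3.10550837e+00, -4.67501659e-01,  3.11697513e-04]), 'ft_force': array([-0.04046673,  0.11177989,  0.08629449]), 'moment': array([ 0.00157937, -0.00831486,  0.03201515]), 'grasp_force': 0.0, 'width': 87.44934626130791}
```

View pics/scene0.png

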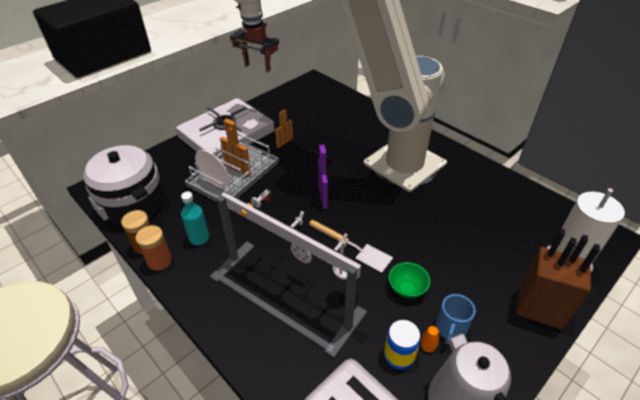

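View pics/top0.png

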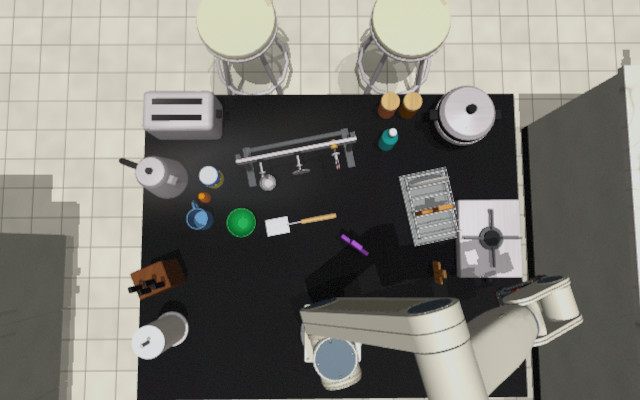

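The scene picture shows the board in the rack at about (232,150), and its smaller copy at (285,130). The keeper peg is at about (262,198). In the top picture the board is at (434,210), the keeper peg at (336,155), and the rail runs from (238,160) to (355,135). Next I'll take enlarged crops.

```bash
python3 - <<'E'
from h import *
import pickle
D=pickle.load(open('d0.pkl','rb'))
t=D['top']['pixels'][120:260,310:470]; s=D['scene']['pixels'][105:225,175:335]
c=np.vstack([cv2.resize(t,None,fx=3.5,fy=2.2*0+3.5,interpolation=3)[:300],]);
a=cv2.resize(D['top']['pixels'][125:185,230:360],(780,360),interpolation=3)   # x6
b=cv2.resize(D['top']['pixels'][160:250,395:465],(280*1,360),interpolation=3)
cv2.imwrite('pics/c1.png',cv2.cvtColor(np.vstack([cv2.resize(D['top']['pixels'][125:175,230:360],(780,300),interpolation=3),cv2.resize(D['scene']['pixels'][105:155+0,180:310],(780,300),interpolation=3)]),cv2.COLOR_RGB2BGR))
cv2.imwrite('pics/c2.png',cv2.cvtColor(np.hstack([cv2.resize(D['top']['pixels'][160:250,395:465],(420,540),interpolation=3),cv2.resize(D['scene']['pixels'][170:260,210:270],(360,540),interpolation=3)]),cv2.COLOR_RGB2BGR))
for n in('top','scene'):
    p=D[n]['pixels'];h=cv2.cvtColor(p,cv2.COLOR_RGB2HSV)
    for nm,lo,hi in(('brown',(5,110,70),(20,255,255)),('red',(172,120,60),(180,255,255)),('red2',(0,150,60),(4,255,255))):
        m=cv2.inRange(h,lo,hi);k,l,st,ce=cv2.connectedComponentsWithStats(m)
        for i in range(1,k):
            if st[i,4]>4: print(n,nm,st[i],ce[i].round(1))
E
```

```text
top brown [378  95  22  24 173] [385.5 110.8]
top brown [403  95  17  17  52] [408.7 106.8]
top brown [330 147   4   2   5] [331.2 147.8]
top brown [198 192  13  11 115] [204.  197.1]
top brown [416 204  38  12 149] [435.2 209.4]
top brown [301 213  35   8  41] [317.5 216. ]
top brown [319 219   5   2   5] [321.  219.8]
top brown [325 218   8   2   8] [328.5 218.5]
top brown [313 220   5   2   6] [315.3 220.8]
top brown [301 223   5   1   5] [303. 223.]
top brown [131 261  40  39 668] [151.6 277.2]
top brown [437 262  10  23 102] [441.2 273.2]
top brown [516 288   4   2   5] [517.6 288.6]
scene brown [236  39   8   3  12] [239.3  40.2]
scene brown [246  42   5   1   5] [248.  42.]
scene brown [275 109  17  38 409] [283.2 129.3]
scene brown [221 118  28  43 566] [232.9 140.5]
scene brown [223 153  26  20 198] [235.9 162.3]
scene brown [247 203   6   4  12] [249.8 204.1]
scene brown [ 121  209   50   61 1618] [147.1 238.5]
scene brown [241 209   6   8  33] [243.4 212.5]
scene brown [309 219  34  21 260] [325.1 229.3]
scene brown [346 238   3   4   8] [346.9 239.2]
scene brown [ 537  247   54   44 1182] [563. 271.]
scene brown [421 325  18  27 383] [430.  338.7]
scene red2 [250  27  12   8  27] [255.6  30. ]
scene red2 [265 197   5   4  13] [267.1 198.6]
```

View pics/c1.png

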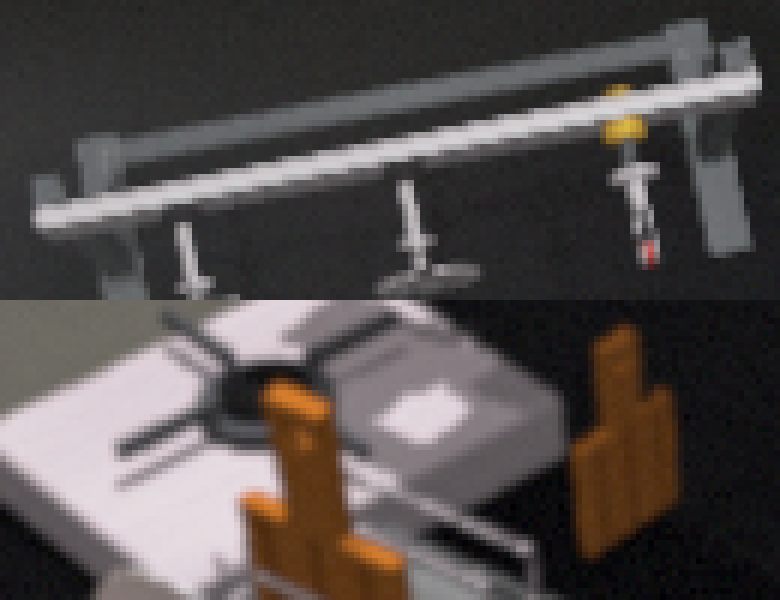

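View pics/c2.png

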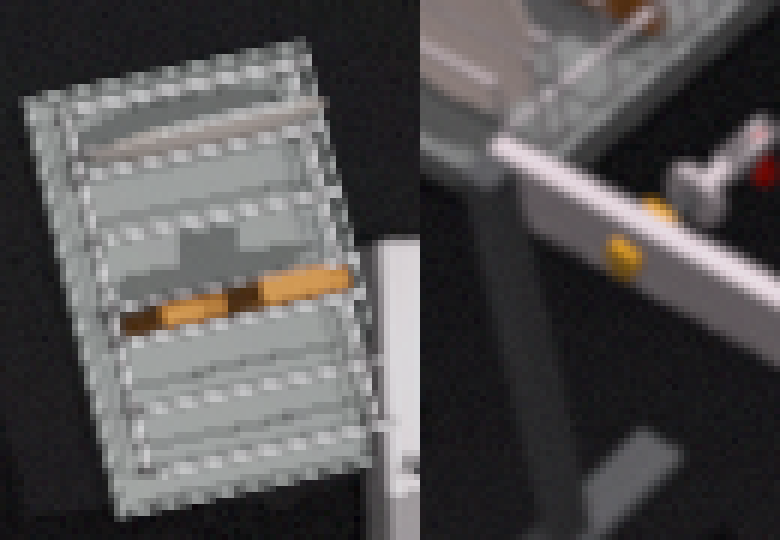

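c1 shows the rail's front edge from (38,226) to (760,88), the brass bushing at about (625,141), the shoulder at (638,183) and the keeper tip at (650,267). The board's hole is at (302,440). In c2 the handle's top face spans about x=262–332 at y≈285. The dark patches beside it are the board's edge sides.

```bash
python3 - <<'E'
from h import *
import pickle
D=pickle.load(open('d0.pkl','rb'));T,S=D['top'],D['scene']
np.set_printoptions(precision=1,suppress=True)
a=lambda x,y:(230+x/6-.4,125+y/6-.4); b=lambda x,y:(395+x/6-.4,160+y/6-.4); c=lambda x,y:(180+x/6-.4,105+(y-300)/6-.4); e=lambda x,y:(210+(x-420)/6-.4,170+y/6-.4)
L=atz(T,*a(38,228),260);R=atz(T,*a(760,90),260);d=R-L
print('rail',L,R,np.linalg.norm(d),'yaw',np.degrees(np.arctan2(d[0],-d[1])))
n=np.array([-d[1],d[0],0]);n/=np.linalg.norm(n);print('n',n,'mid',(L+R)/2)
for nm,p in(('bushface',a(627,141)),('shoulder',a(636,184)),('pivot',a(648,250)),('tip',a(650,268))):
    P=atz(T,*p,240);print(nm,P,'out',-(P-L)@n,'along',(P-(L+R)/2)@d/np.linalg.norm(d))
for nm,p in(('tipS',e(768,122)),('shoulderS',e(712,185)),('bushS',e(655,210))):
    P=atz(S,*p,240);print(nm,P,'out',-(P-L)@n,'along',(P-(L+R)/2)@d/np.linalg.norm(d))
print('railS',atz(S,*e(490,145),260))
h=atz(T,*b(297,286),219);print('handle top',h)
w0=atz(T,*b(162,316),134);w1=atz(T,*b(353,276),134);print('blade',w0,w1,np.linalg.norm(w1-w0),np.degrees(np.arctan2((w1-w0)[0],-(w1-w0)[1])))
print('hole S',atz(S,*c(302,440),197),'top',atz(S,*c(297,392),219), 'proj',proj(S,h))
E
```

```text
rail [615.  327.7 260. ] [692.9 -82.5 260. ] 417.4944659295681 yaw 10.749402859739066
n [1.  0.2 0. ] mid [653.9 122.6 260. ]
bushface [668.  -7. 240.] out 10.33381673069695 along 129.98381056770532
shoulder [642.9 -12.  240. ] out 35.98858591815317 along 130.19796481664292
pivot [604.4 -18.6 240. ] out 75.02415440974826 along 129.50188509554684
tip [593.9 -19.7 240. ] out 85.50090805256572 along 128.59482719791686
tipS [598.4 -25.9 240. ] out 82.27583674928349 along 135.5770532074466
shoulderS [641.6 -11.7 240. ] out 37.127812810515216 along 129.65024666850425
bushS [669.1 -16.8 240. ] out 11.128314220859961 along 139.7958549703104
railS [706.5 -81.4 260. ]
handle top [ 462.4 -388.3  219. ]
blade [ 451.1 -329.3  134. ] [ 475. -447.  134.] 120.10431619604364 11.494996978337394
hole S [ 470.4 -385.   197. ] top [ 461.8 -396.   219. ] proj (np.float64(230.32916637197502), np.float64(120.95679520106098))
```

>>> step_arm(targets=[[[0.5, 0.4, 0.3, 0, 0, -0.28, 1], [0.55, 0.42, 0.3, 0, 0, -0.28, 1], [0.55, 0.42, 0.3, 0, 0, -0.28, 1], [0.55, 0.42, 0, 0, 0, -0.28, 1], [0.55, 0.42, 0, 0, 0, -0.28, 1]]])

```text
t: 0.78
ee_pos: [319.8, -492.5, 449.8]
orientation: [3.126, 0.314, 0.0]
ft_force: [-0.2, -0.4, 0.5]
width: 87.9
grasp_force: 0.0
```

>>> step_arm(targets=[[[0.6, 0.43, 0, 0, 0, 0, 1], [0.6, 0.43, 0, 0, 0, 0, 1], [0.6, 0.43, 0, 0, 0, 0, 1], [0.6, 0.43, 0, 0, 0, 0, 1], [0.47, 0.38, 0, 0, 0, 0, 1]]])

```text
t: 1.4
ee_pos: [463.5, -387.3, 449.4]
orientation: [-3.125, -0.316, 0.0]
ft_force: [1.0, -0.3, 0.1]
width: 87.7
grasp_force: 0.0
```

```bash
python3 - <<'E'
from h import *
from scipy.spatial.transform import Rotation as Ro
W=get_image('wrist');save(W,'w1');o=readout.get_obs()
print(o['t'],o['ee_pos'],Ro.from_rotvec(o['orientation']).as_matrix())
P=np.array([462.5,-388.,0])
for z in(219,197):
  P[2]=z;print(proj(W,P,True))
import pickle;pickle.dump(W,open('w1.pkl','wb'))
E
```

```text
1.45 [ 465.43926529 -385.63458563  449.39216661] [[ 0.9795002   0.20144063  0.00101429]
 [ 0.20143926 -0.97950012  0.00131607]
 [ 0.0012586  -0.00108478 -0.99999862]]
(np.float64(322.16926016622745), np.float64(217.49158367148686))
(np.float64(322.07199636464986), np.float64(208.01858457703258))
```

View pics/w1.png

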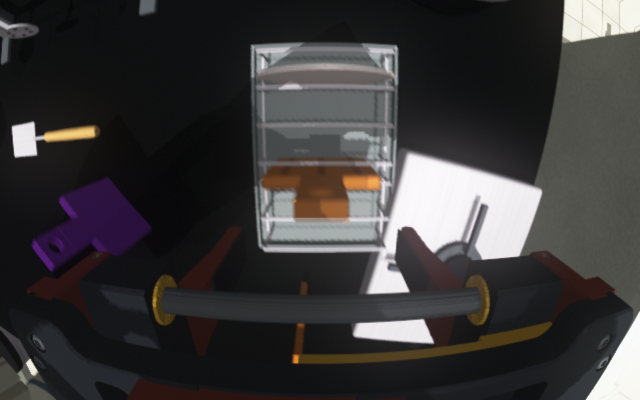

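The wrist view shows the handle top at about (322,208) with edges at x≈295 and 350. The yaw is aligned with the rack. I'll check the top face rows numerically.

```bash
python3 - <<'E'
from h import *
import pickle
W=pickle.load(open('w1.pkl','rb'));p=W['pixels'].astype(int)
for r in range(152,226,2): print(r,p[r,306],p[r,322],p[r,340])
for r in (203,211): print([ (c,p[r,c,0]) for c in list(range(288,302))+list(range(342,356))])
for v in (198,220): print(v,atz(W,322,v,219,True))
E
```

```text
152 [76 79 79] [73 76 76] [82 85 85]
154 [72 75 75] [74 76 76] [76 78 78]
156 [74 73 71] [72 71 69] [76 75 73]
158 [76 60 50] [66 55 49] [78 63 53]
160 [92 73 63] [76 61 55] [88 68 58]
162 [129 119 122] [111 103 105] [115 105 106]
164 [110 101 102] [101  93  94] [107  97  96]
166 [86 64 54] [74 59 53] [89 68 58]
168 [79 50 30] [62 41 28] [82 54 35]
170 [78 50 29] [63 42 30] [82 54 36]
172 [78 50 30] [64 42 28] [83 54 35]
174 [79 51 30] [71 46 30] [84 55 36]
176 [78 49 29] [77 50 32] [85 56 36]
178 [79 50 30] [80 51 32] [83 55 37]
180 [79 50 31] [81 52 33] [85 56 38]
182 [79 50 31] [81 52 32] [84 55 37]
184 [79 50 31] [81 52 34] [83 56 38]
186 [81 52 32] [86 56 35] [85 56 38]
188 [83 53 33] [95 59 34] [86 56 38]
190 [83 54 33] [105  65  37] [85 56 39]
192 [81 52 32] [111  68  38] [84 56 38]
194 [80 52 32] [109  68  38] [84 56 38]
196 [80 52 33] [101  63  37] [86 58 40]
198 [86 54 34] [105  66  39] [100  65  43]
200 [95 59 35] [121  75  43] [123  78  47]
202 [104  64  37] [138  86  47] [141  89  52]
204 [111  68  38] [151  93  49] [156  99  54]
206 [112  69  38] [153  95  49] [156  98 
[... 1048 characters left out ...]
t64(167)), (289, np.int64(168)), (290, np.int64(167)), (291, np.int64(166)), (292, np.int64(154)), (293, np.int64(142)), (294, np.int64(128)), (295, np.int64(117)), (296, np.int64(112)), (297, np.int64(112)), (298, np.int64(112)), (299, np.int64(112)), (300, np.int64(111)), (301, np.int64(112)), (342, np.int64(157)), (343, np.int64(157)), (344, np.int64(157)), (345, np.int64(157)), (346, np.int64(152)), (347, np.int64(143)), (348, np.int64(143)), (349, np.int64(150)), (350, np.int64(161)), (351, np.int64(168)), (352, np.int64(170)), (353, np.int64(171)), (354, np.int64(171)), (355, np.int64(171))]
198 [ 476.76964066 -384.93162858  219.        ]
220 [ 460.59124981 -388.26973366  219.        ]
```

>>> step_arm(targets=[[[0.02, -0.02, -0.4, 0, 0, 0, 1], [0, 0, -0.5, 0, 0, 0, 1], [0, 0, -0.4, 0, 0, 0, 1], [0, 0, -0.25, 0, 0, 0, 1], [0, 0, -0.15, 0, 0, 0, 1]]])

```text
t: 2.08
ee_pos: [463.4, -389.4, 364.1]
orientation: [-3.125, -0.315, 0.001]
ft_force: [1.0, 0.3, 0.8]
width: 87.9
grasp_force: 0.0
```

>>> step_arm(targets=[[[0, 0, 0, 0, 0, 0, 1], [0, 0, 0, 0, 0, 0, 0], [0, 0, 0, 0, 0, 0, 0], [0, 0, 0, 0, 0, 0, 0], [0, 0, 0, 0, 0, 0, 0]]])

```text
t: 2.7
ee_pos: [463.5, -389.3, 364.9]
orientation: [3.125, 0.315, 0.0]
ft_force: [0.6, 0.4, -0.3]
width: 51.1
grasp_force: 0.0
```

>>> step_arm(targets=[[[0, 0, 0, 0, 0, 0, 0], [0, 0, 0, 0, 0, 0, 0], [0, 0, 0, 0, 0, 0, 0], [0, 0, 0, 0, 0, 0, 0], [0, 0, 0, 0, 0, 0, 0]]])

```text
t: 3.32
ee_pos: [463.5, -389.2, 364.7]
orientation: [-3.126, -0.315, 0.0]
ft_force: [-0.7, 0.9, 0.6]
width: 39.8
grasp_force: 30.0
```

>>> step_arm(targets=[[[0, 0, 0.3, 0, 0, 0, 0], [0, 0, 0.5, 0, 0, 0, 0], [0, 0, 0.6, 0, 0, 0, 0], [0, 0, 0.6, 0, 0, 0, 0], [0, 0, 0.3, 0, 0, 0, 0]]])

```text
t: 3.95
ee_pos: [463.6, -389.4, 482.1]
orientation: [3.123, 0.315, 0.003]
ft_force: [0.1, 0.1, -2.3]
width: 39.9
grasp_force: 30.0
```

>>> step_arm(targets=[[[0.1, 0.4, 0, 0, 0, -0.1, 0], [0.14, 0.7, 0, 0, 0, -0.1, 0], [0.16, 0.8, 0, 0, 0, 0, 0], [0.16, 0.8, 0, 0, 0, 0, 0], [0.16, 0.8, 0, 0, 0, 0, 0]]])

```text
t: 4.58
ee_pos: [499.4, -213.0, 479.5]
orientation: [-3.128, -0.293, 0.001]
ft_force: [0.4, -0.1, -2.9]
width: 40.0
grasp_force: 30.0
```

>>> step_arm(targets=[[[0.2, 0.9, 0, 0, 0, 0, 0], [0.2, 0.9, 0, 0, 0, 0, 0], [0.2, 0.9, 0, 0, 0, 0, 0], [0.14, 0.7, 0, 0, 0, 0, 0], [0.06, 0.24, 0, 0, 0, 0, 0]]])

```text
t: 5.2
ee_pos: [539.5, -30.6, 479.5]
orientation: [-3.127, -0.297, 0.001]
ft_force: [0.6, 0.1, -2.6]
width: 39.8
grasp_force: 30.0
```

```bash
python3 - <<'E'
from h import *
import pickle
D={n:get_image(n) for n in('scene','top','wrist')}
pickle.dump(D,open('d2.pkl','wb'))
o=readout.get_obs();print(o['t'],o['ee_pos'],o['orientation'],o['ft_force'],o['moment'],o['width'])
z=lambda im,x,y,w,h,W,H:cv2.resize(im['pixels'][y:y+h,x:x+w],(W,H),interpolation=3)
c=np.hstack([z(D['top'],300,120,80,90,400,450),z(D['scene'],210,150,80,90,400,450)])
cv2.imwrite('pics/c3.png',cv2.cvtColor(c,cv2.COLOR_RGB2BGR));save(D['wrist'],'w2')
E
```

```text
5.35 [539.44055474 -32.4064149  479.50365269] [ 3.12733146e+00  2.94834027e-01 -8.75476356e-04] [-0.45171919  0.10660532 -2.95318234] [-0.02271412  0.04413104 -0.01453093] 39.85796389574017
```

View pics/c3.png

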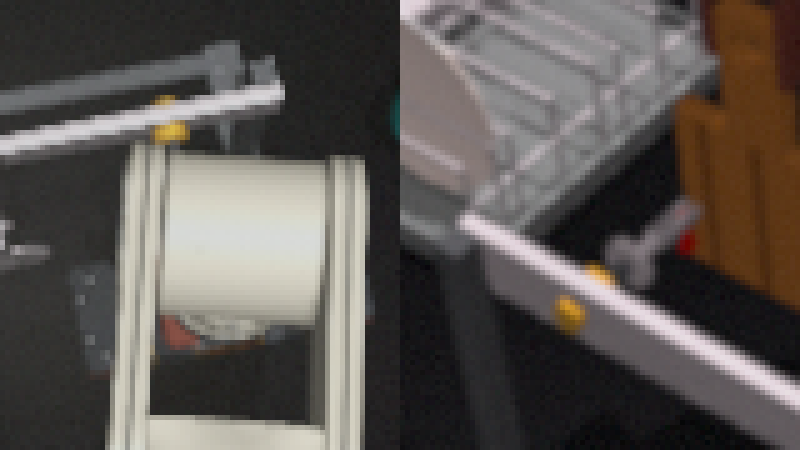

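View pics/w2.png

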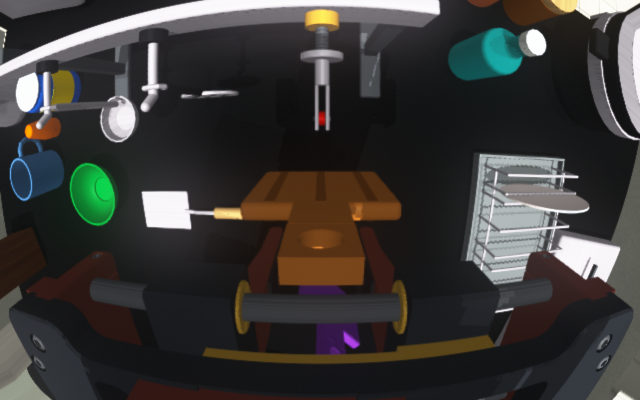

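The wrist view shows the board held square, with its hole at (321,239). The peg lies in the same column: tip at (322,129), shoulder face at about (322,62) and bushing at (322,18). In c3 the scene half shows the keeper and peg free, clear of the board.

```bash
python3 - <<'E'
from h import *
import pickle
W=pickle.load(open('d2.pkl','rb'))['wrist'];p=W['pixels'].astype(int)
np.set_printoptions(precision=1,suppress=True)
for r in(95,105,115,122): print(r,[(c,int(p[r,c].sum())) for c in range(310,336)])
print([(r,int(p[r,317].sum())) for r in range(120,136)],[(r,int(p[r,322].sum())) for r in range(40,72,2)])
n=np.array([.9826,.1865,0]);l=np.array([.1865,-.9826,0]);o=np.array([678.1,-5.1,240])
for nm,u,v,z in(('tip',322,130,240),('rod',322,100,240),('shoulder',322,61,240),('bushtop',322,12,252),('bushface',322,26,240),('eyeTop',321,239,318),('handletop',321,268,338)):
    P=atz(W,u,v,z,True);print(nm,P,'out',-(P-o)@n,'lat',(P-o)@l)
E
```

```text
95 [(310, 56), (311, 59), (312, 59), (313, 65), (314, 160), (315, 387), (316, 470), (317, 420), (318, 266), (319, 92), (320, 59), (321, 59), (322, 61), (323, 61), (324, 85), (325, 214), (326, 418), (327, 482), (328, 425), (329, 267), (330, 96), (331, 62), (332, 60), (333, 63), (334, 60), (335, 61)]
105 [(310, 53), (311, 54), (312, 56), (313, 63), (314, 155), (315, 396), (316, 481), (317, 431), (318, 273), (319, 92), (320, 55), (321, 55), (322, 55), (323, 53), (324, 79), (325, 205), (326, 421), (327, 485), (328, 426), (329, 272), (330, 94), (331, 55), (332, 54), (333, 54), (334, 54), (335, 56)]
115 [(310, 48), (311, 51), (312, 52), (313, 61), (314, 147), (315, 403), (316, 490), (317, 444), (318, 316), (319, 213), (320, 201), (321, 200), (322, 197), (323, 194), (324, 186), (325, 248), (326, 442), (327, 490), (328, 424), (329, 268), (330, 90), (331, 50), (332, 53), (333, 52), (334, 52), (335, 52)]
122 [(310, 46), (311, 46), (312, 49), (313, 58), (314, 145), (315, 404), (316, 494), (317, 453), (318, 328), (319, 205), (320, 179), (321, 184), (322, 182), (323, 180), (324, 185), (325, 251),
[... 293 characters left out ...]
135, 41)] [(40, 253), (42, 264), (44, 221), (46, 253), (48, 268), (50, 546), (52, 585), (54, 594), (56, 396), (58, 323), (60, 569), (62, 576), (64, 578), (66, 577), (68, 578), (70, 576)]
tip [599.  -20.6 240. ] out 80.59012990254969 lat 0.5305967690324443
rod [619.9 -16.6 240. ] out 59.37377738964463 lat 0.48276816579932147
shoulder [647.2 -11.4 240. ] out 31.524021956029486 lat 0.428796067067682
bushtop [679.4  -5.2 252. ] out -1.2862530478550742 lat 0.3362810406488766
bushface [672.7  -6.5 240. ] out 5.574355618773681 lat 0.38713070211879647
eyeTop [551.6 -29.  318. ] out 128.7972206521723 lat -0.09973265381478942
handletop [546.3 -30.  338. ] out 134.11247190723068 lat -0.0938581010038204
```

>>> step_arm(targets=[[[0, 0, -0.4, 0, 0, 0, 0], [0, 0, -0.5, 0, 0, 0, 0], [0, 0, -0.35, 0, 0, 0, 0], [0, 0, -0.2, 0, 0, 0, 0], [0, 0, 0, 0, 0, 0, 0]]])

```text
t: 5.98
ee_pos: [539.4, -32.7, 406.7]
orientation: [-3.128, -0.293, 0.002]
ft_force: [0.7, 0.0, -2.3]
width: 39.9
grasp_force: 30.0
```

>>> step_arm(targets=[[[0.2, 0.04, 0, 0, 0, 0, 0], [0.2, 0.04, 0, 0, 0, 0, 0], [0.1, 0.02, 0, 0, 0, 0, 0], [0, 0, 0, 0, 0, 0, 0], [0, 0, 0, 0, 0, 0, 0]]])

```text
t: 6.6
ee_pos: [564.3, -27.2, 407.1]
orientation: [-3.128, -0.294, 0.001]
ft_force: [-0.1, 0.6, -2.6]
width: 39.7
grasp_force: 30.0
```

```bash
python3 - <<'E'
from h import *
o=readout.get_obs();print(o['t'],o['ee_pos'],o['orientation'],o['ft_force'])
W=get_image('wrist');S=get_image('scene')
z=lambda im,x,y,w,h,W,H:cv2.resize(im['pixels'][y:y+h,x:x+w],(W,H),interpolation=3)
c=np.hstack([z(W,220,10,200,290,400,580),z(S,235,165,60,87,400,580)])
cv2.imwrite('pics/c4.png',cv2.cvtColor(c,cv2.COLOR_RGB2BGR))
E
```

```text
6.6 [564.34728319 -27.22885185 407.06451287] [-3.12778581e+00 -2.93689098e-01  6.93213882e-04] [-0.05256631  0.58567821 -2.57176234]
```

View pics/c4.png

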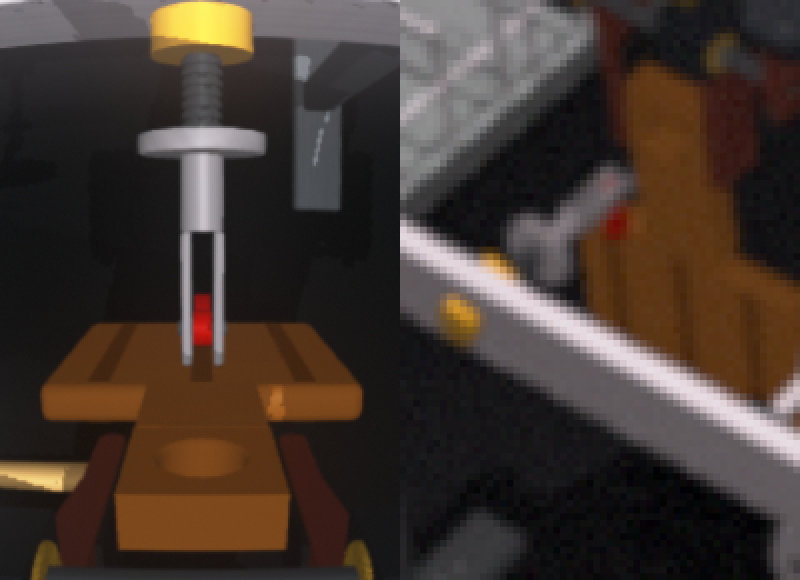

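>>> step_arm(targets=[[[0.08, 0.015, 0, 0, 0, 0, 0], [0.08, 0.015, 0, 0, 0, 0, 0], [0.08, 0.015, 0, 0, 0, 0, 0], [0.06, 0.012, 0, 0, 0, 0, 0], [0, 0, 0, 0, 0, 0, 0]]])

```text
t: 7.32
ee_pos: [579.7, -24.4, 407.1]
orientation: [3.128, 0.294, -0.0]
ft_force: [-0.5, 0.3, -2.8]
width: 39.8
grasp_force: 30.0
```

>>> step_arm(targets=[[[0.04, 0.008, 0, 0, 0, 0, 0], [0.04, 0.007, 0, 0, 0, 0, 0], [0.04, 0.008, 0, 0, 0, 0, 0], [0.02, 0.004, 0, 0, 0, 0, 0], [0, 0, 0, 0, 0, 0, 0]]])

```text
t: 7.95
ee_pos: [586.6, -23.1, 407.1]
orientation: [-3.128, -0.293, 0.0]
ft_force: [-0.0, 0.4, -2.3]
width: 39.9
grasp_force: 30.0
```

```bash
python3 - <<'E'
from h import *
o=readout.get_obs();print(o['t'],o['ee_pos'],o['orientation'],o['ft_force'])
W=get_image('wrist');S=get_image('scene')
z=lambda im,x,y,w,h,W,H:cv2.resize(im['pixels'][y:y+h,x:x+w],(W,H),interpolation=3)
c=np.hstack([z(W,220,10,200,290,400,580),z(S,235,165,60,87,400,580)])
cv2.imwrite('pics/c5.png',cv2.cvtColor(c,cv2.COLOR_RGB2BGR))
E
```

```text
7.95 [586.56057879 -23.07671401 407.14671064] [-3.12782803e+00 -2.93495558e-01  6.08858016e-05] [-0.03899092  0.43660376 -2.3279694 ]
```

View pics/c5.png

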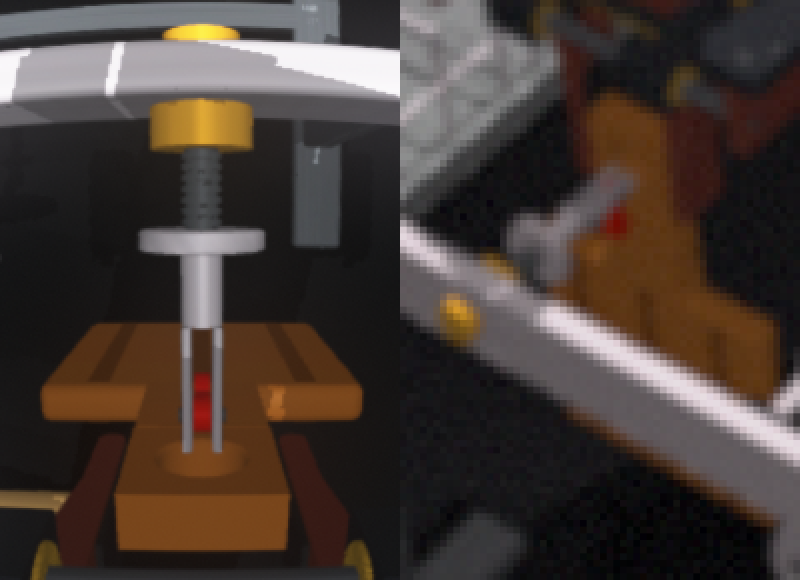

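>>> step_arm(targets=[[[0.04, 0.008, 0, 0, 0, 0, 0], [0.04, 0.007, 0, 0, 0, 0, 0], [0.04, 0.008, 0, 0, 0, 0, 0], [0.04, 0.007, 0, 0, 0, 0, 0], [0.04, 0.008, 0, 0, 0, 0, 0]]])

```text
t: 8.68
ee_pos: [596.7, -21.2, 407.1]
orientation: [-3.128, -0.293, 0.0]
ft_force: [0.6, -0.0, -1.7]
width: 40.1
grasp_force: 30.0
```

>>> step_arm(targets=[[[0.04, 0.008, 0, 0, 0, 0, 0], [0.04, 0.007, 0, 0, 0, 0, 0], [0.04, 0.008, 0, 0, 0, 0, 0], [0.04, 0.007, 0, 0, 0, 0, 0], [0.04, 0.008, 0, 0, 0, 0, 0]]])

```text
t: 9.3
ee_pos: [606.6, -19.3, 407.2]
orientation: [-3.128, -0.293, 0.0]
ft_force: [-0.3, -0.4, -1.7]
width: 39.7
grasp_force: 30.0
```

>>> step_arm(targets=[[[0.04, 0.008, 0, 0, 0, 0, 0], [0.04, 0.007, 0, 0, 0, 0, 0], [0.04, 0.008, 0, 0, 0, 0, 0], [0.04, 0.007, 0, 0, 0, 0, 0], [0.04, 0.008, 0, 0, 0, 0, 0]]])

```text
t: 9.93
ee_pos: [616.6, -17.4, 407.2]
orientation: [-3.128, -0.293, -0.0]
ft_force: [-0.2, 1.0, -2.2]
width: 40.1
grasp_force: 30.0
```

```bash
python3 - <<'E'
from h import *
o=readout.get_obs();print(o['t'],o['ee_pos'],o['orientation'],o['ft_force'],o['moment'])
W=get_image('wrist');S=get_image('scene')
z=lambda im,x,y,w,h,W,H:cv2.resize(im['pixels'][y:y+h,x:x+w],(W,H),interpolation=3)
c=np.hstack([z(W,250,90,140,200,400,580),z(S,235,165,60,87,400,580)])
cv2.imwrite('pics/c6.png',cv2.cvtColor(c,cv2.COLOR_RGB2BGR))
E
```

```text
9.925 [616.63274289 -17.36714645 407.17725055] [-3.12784888e+00 -2.93393390e-01 -3.06805993e-05] [-0.23518464  1.01539617 -2.18182213] [0.0365182  0.06646774 0.01570926]
```

View pics/c6.png

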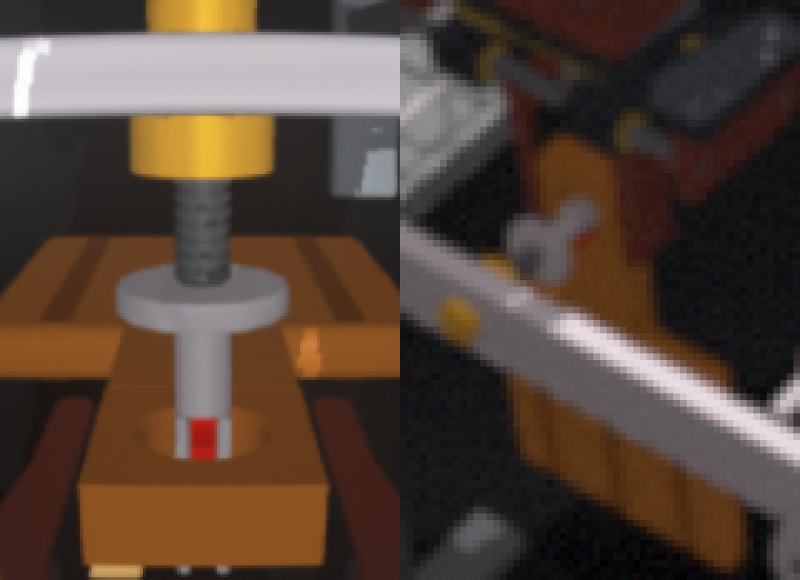

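The keeper is lifted and the peg passes cleanly through the hole at crop (203,435). The shoulder still stands clear in front of the board, and the force is near zero. Now I'll creep in.

>>> step_arm(targets=[[[0.04, 0.008, 0, 0, 0, 0, 0], [0.04, 0.007, 0, 0, 0, 0, 0], [0.04, 0.008, 0, 0, 0, 0, 0], [0.03, 0.006, 0, 0, 0, 0, 0], [0.03, 0.006, 0, 0, 0, 0, 0]]])

```text
t: 10.65
ee_pos: [625.6, -15.6, 407.1]
orientation: [-3.128, -0.293, 0.0]
ft_force: [-0.2, -0.2, -1.6]
width: 39.7
grasp_force: 30.0
```

```bash
cat > k.py <<'E'
from h import *
W=get_image('wrist');p=W['pixels'];cv2.imwrite('/tmp/x.png',p)
h=cv2.cvtColor(p,cv2.COLOR_RGB2HSV);m=((h[...,0]<4)|(h[...,0]>174))&(h[...,1]>170)&(h[...,2]>90)
m[:, :290]=0;m[:,350:]=0;m[:200]=0;m[290:]=0
ys,xs=np.nonzero(m);print('red',len(ys),(ys.min(),ys.max(),xs.mean()) if len(ys) else '')
g=p.astype(int).sum(2);print('col318',[(r,int(g[r,312])) for r in range(190,262,3)])
print('edge',[(r,int(g[r,300])) for r in range(196,262,3)])
o=readout.get_obs();n=np.array([.9826,.1865]);print('s',-(o['ee_pos'][:2]-[678.1,-5.1])@n,'F',o['ft_force'][:2]@n,o['ft_force'],o['moment'],o['t'])
E
python3 k.py
```

```text
red 32 (np.int64(286), np.int64(289), np.float64(320.5))
col318 [(190, 168), (193, 176), (196, 168), (199, 183), (202, 175), (205, 284), (208, 311), (211, 313), (214, 393), (217, 420), (220, 421), (223, 402), (226, 341), (229, 339), (232, 343), (235, 341), (238, 338), (241, 337), (244, 345), (247, 309), (250, 190), (253, 189), (256, 193), (259, 258)]
edge [(196, 201), (199, 242), (202, 318), (205, 319), (208, 321), (211, 342), (214, 399), (217, 395), (220, 366), (223, 203), (226, 191), (229, 190), (232, 190), (235, 207), (238, 189), (241, 186), (244, 188), (247, 189), (250, 186), (253, 188), (256, 192), (259, 259)]
s 53.39751784557885 F -0.1972726402841549 [-0.18559209 -0.07994559 -2.81568404] [ 0.0333174  -0.06677515  0.03546721] 10.7
```

```bash
python3 - <<'E'
from h import *
W=get_image('wrist');n=np.array([.9826,.1865,0]);o=np.array([678.1,-5.1,0])
g=W['pixels'].astype(int).sum(2)
print([(r,int(g[r,320])) for r in range(216,232)],[(r,int(g[r,335])) for r in range(250,264)])
S=lambda r,z:-(atz(W,320,r,z,True)-o)@n
for r in(222,224,226,228): print('shoulder row',r,S(r,255))
for r in(256,258,260): print('board edge',r,S(r,262),S(r,261))
E
```

```text
[(216, 469), (217, 457), (218, 448), (219, 445), (220, 445), (221, 441), (222, 439), (223, 440), (224, 434), (225, 437), (226, 444), (227, 443), (228, 443), (229, 443), (230, 444), (231, 444)] [(250, 190), (251, 190), (252, 192), (253, 190), (254, 189), (255, 190), (256, 193), (257, 227), (258, 256), (259, 258), (260, 258), (261, 261), (262, 258), (263, 258)]
shoulder row 222 28.50768281433931
shoulder row 224 29.47945500917303
shoulder row 226 30.456052191805274
shoulder row 228 31.437592454314643
board edge 256 42.21764326454978 42.72505981460964
board edge 258 43.23200988192772 43.747574342717655
board edge 260 44.253152594757736 44.77691939533705
```

>>> step_arm(targets=[[[0.03, 0.006, 0, 0, 0, 0, 0], [0.03, 0.006, 0, 0, 0, 0, 0], [0.03, 0.006, 0, 0, 0, 0, 0], [0.02, 0.004, 0, 0, 0, 0, 0], [0.02, 0.004, 0, 0, 0, 0, 0]]])

```text
t: 11.38
ee_pos: [632.0, -14.3, 407.1]
orientation: [-3.128, -0.293, 0.0]
ft_force: [0.6, 0.3, -2.9]
width: 40.0
grasp_force: 30.0
```

>>> step_arm(targets=[[[0.02, 0.004, 0, 0, 0, 0, 0], [0.01, 0.002, 0, 0, 0, 0, 0], [0.01, 0.002, 0, 0, 0, 0, 0], [0, 0, 0, 0, 0, 0, 0], [0, 0, 0, 0, 0, 0, 0]]])

```text
t: 12.0
ee_pos: [634.0, -13.9, 407.2]
orientation: [-3.128, -0.293, 0.0]
ft_force: [0.7, 0.3, -1.1]
width: 39.6
grasp_force: 30.0
```

```bash
python3 k.py; python3 - <<'E'
from h import *
S=get_image('scene')['pixels'];h=cv2.cvtColor(S,cv2.COLOR_RGB2HSV)
m=((h[...,0]<5)|(h[...,0]>172))&(h[...,1]>120)&(h[...,2]>50)
ys,xs=np.nonzero(m[185:215,250:285]);print(len(ys),xs+250,ys+185)
W=get_image('wrist')['pixels'];print(W[205:290:3,322].tolist())
E
```

```text
red 28 (np.int64(286), np.int64(289), np.float64(321.0))
col318 [(190, 269), (193, 180), (196, 175), (199, 181), (202, 170), (205, 178), (208, 172), (211, 172), (214, 191), (217, 185), (220, 224), (223, 307), (226, 308), (229, 310), (232, 406), (235, 417), (238, 424), (241, 356), (244, 330), (247, 294), (250, 191), (253, 189), (256, 193), (259, 257)]
edge [(196, 209), (199, 208), (202, 203), (205, 201), (208, 200), (211, 202), (214, 211), (217, 316), (220, 316), (223, 319), (226, 321), (229, 370), (232, 391), (235, 385), (238, 268), (241, 186), (244, 188), (247, 188), (250, 188), (253, 189), (256, 193), (259, 255)]
s 44.99018272340139 F -0.15742328900999533 [ 0.08473875 -1.29055003 -1.76683526] [0.01596703 0.07537473 0.05267622] 12.05
115 [284 283 284 281 283 284 280 282 283 280 281 282 283 272 279 281 282 272
 274 275 276 277 279 280 281 266 272 273 275 277 278 263 265 266 267 268
 271 272 273 276 278 279 264 265 266 268 270 271 273 279 264 265 266 268
 269 271 272 273 274 277 265 266 267 269 272 273 274 275 264 265 266 267
 268 269 270 273 275 266 267 268 269 273 274 268 270 265 26
[... 329 characters left out ...]
95 195
 195 195 195 195 195 195 196 196 196 196 196 196 196 196 197 197 197 197
 197 197 197 197 197 198 198 198 198 198 198 199 199 200 200 200 200 200
 201 201 201 201 201 202 202 202 202 203 203 203 203 204 204 204 204 204
 205 205 205 205 205 206 207]
[[69, 68, 68], [70, 69, 68], [70, 68, 68], [66, 63, 63], [69, 68, 68], [66, 63, 64], [75, 72, 72], [110, 104, 106], [111, 105, 107], [138, 132, 136], [151, 146, 149], [148, 143, 147], [145, 140, 144], [149, 142, 147], [146, 138, 142], [103, 62, 31], [100, 59, 28], [103, 60, 29], [140, 83, 35], [140, 83, 35], [139, 82, 33], [140, 82, 34], [140, 82, 33], [140, 83, 34], [140, 83, 35], [140, 82, 33], [139, 82, 34], [118, 26, 17], [118, 21, 16]]
```

```bash
python3 - <<'E'
from h import *
W=get_image('wrist');p=W['pixels'].astype(int)
for r in range(280,312,2): print(r,[''.join('R' if a>90 and b<45 else 'G' if b>90 else 'B' if a>90 else '.' for a,b,c in p[r,300:344])])
n=np.array([.9826,.1865,0]);o=np.array([678.1,-5.1,0])
S=lambda r,z:-(atz(W,320,r,z,True)-o)@n
print('sh',S(242,255),'edge',S(257,262),'rows285 z=240 outface',S(290,242))
for s in(77,72,85): print(s,proj(W,np.append((o-n*s)[:2],240),True))
E
```

```text
280 ['BBBBBBBBBBBBBBBBBBBBBBBBBBBBBBBBBBBBBBBBBBBB']
282 ['BBBBBBBBBBBBBBBBBBBBBBBBBBBBBBBBBBBBBBBBBBBB']
284 ['BBBBBBBBBBBBBBBBBBBBBBBBBBBBBBBBBBBBBBBBBBBB']
286 ['.............GGGGBRRRRRRRBGGGGG.............']
288 ['.............GGGG.RRRRRRR.GGGGG.............']
290 ['.............GGGBRRRRRRRR.GGGGG.............']
292 ['B............GGGBRRRRRRRRBGGGG..............']
294 ['.............GGB..RRRRRRR..GGB..............']
296 ['............................................']
298 ['............................................']
300 ['............................................']
302 ['............................................']
304 ['............................................']
306 ['............................................']
308 ['............................................']
310 ['............................................']
sh 30.08182779383343 edge 34.34786350073215 rows285 z=240 outface 65.21311381947949
77 (np.float64(320.6697155263506), np.float64(305.03536607510864))
72 (np.float64(320.6708055602267), np.float64(297.99930800623275))
85 (np.float64(320.6680306380988), np.float64(315.82750471467784))
```

>>> step_arm(targets=[[[0.01, 0.002, 0, 0, 0, 0, 0], [0.01, 0.002, 0, 0, 0, 0, 0], [0.01, 0.002, 0, 0, 0, 0, 0], [0.01, 0.002, 0, 0, 0, 0, 0], [0.01, 0.002, 0, 0, 0, 0, 0]]])

```text
t: 12.82
ee_pos: [636.5, -13.4, 407.2]
orientation: [3.128, 0.294, -0.0]
ft_force: [0.3, 0.6, -3.1]
width: 39.8
grasp_force: 30.0
```

>>> step_arm(targets=[[[0.01, 0.002, 0, 0, 0, 0, 0], [0.01, 0.002, 0, 0, 0, 0, 0], [0, 0, 0, 0, 0, 0, 0], [0, 0, 0, 0, 0, 0, 0], [0, 0, 0, 0, 0, 0, 0]]])

```text
t: 13.45
ee_pos: [637.5, -13.2, 407.2]
orientation: [3.128, 0.293, -0.0]
ft_force: [0.3, -0.6, -1.6]
width: 39.8
grasp_force: 30.0
```

```bash
python3 k.py
```

```text
red 28 (np.int64(286), np.int64(289), np.float64(321.0))
col318 [(190, 341), (193, 340), (196, 338), (199, 187), (202, 184), (205, 180), (208, 179), (211, 181), (214, 172), (217, 180), (220, 192), (223, 193), (226, 206), (229, 309), (232, 316), (235, 315), (238, 365), (241, 423), (244, 427), (247, 375), (250, 194), (253, 193), (256, 197), (259, 262)]
edge [(196, 227), (199, 215), (202, 211), (205, 209), (208, 209), (211, 206), (214, 206), (217, 206), (220, 208), (223, 319), (226, 324), (229, 325), (232, 325), (235, 340), (238, 395), (241, 390), (244, 316), (247, 191), (250, 190), (253, 191), (256, 197), (259, 260)]
s 41.425047895857446 F 0.5456116494871688 [ 0.46677044  0.46628965 -1.74740042] [ 0.02281279  0.00369087 -0.0122823 ] 13.5
```

>>> step_arm(targets=[[[0.01, 0.002, 0, 0, 0, 0, 0], [0, 0, 0, 0, 0, 0, 0], [0.01, 0.002, 0, 0, 0, 0, 0], [0, 0, 0, 0, 0, 0, 0], [0, 0, 0, 0, 0, 0, 0]]])

```text
t: 14.12
ee_pos: [638.5, -13.1, 407.1]
orientation: [-3.128, -0.293, 0.0]
ft_force: [0.5, -0.1, -2.1]
width: 40.1
grasp_force: 30.0
```

>>> step_arm(targets=[[[-0.06, -0.011, 0, 0, 0, 0, 0], [-0.08, -0.015, 0, 0, 0, 0, 0], [-0.08, -0.015, 0, 0, 0, 0, 0], [-0.06, -0.011, 0, 0, 0, 0, 0], [-0.02, -0.004, 0, 0, 0, 0, 0]]])

```text
t: 14.75
ee_pos: [623.3, -15.9, 407.2]
orientation: [-3.128, -0.293, -0.0]
ft_force: [-0.4, 0.3, -1.9]
width: 40.1
grasp_force: 30.0
```

>>> step_arm(targets=[[[-0.02, -0.004, 0, 0, 0, 0, 0], [-0.02, -0.004, 0, 0, 0, 0, 0], [-0.01, -0.002, 0, 0, 0, 0, 0], [-0.01, -0.002, 0, 0, 0, 0, 0], [0, 0, 0, 0, 0, 0, 0]]])

```text
t: 15.38
ee_pos: [620.5, -16.4, 407.1]
orientation: [3.128, 0.293, -0.0]
ft_force: [-0.3, 0.3, -2.7]
width: 39.8
grasp_force: 30.0
```

>>> step_arm(targets=[[[-0.02, -0.004, 0, 0, 0, 0, 0], [-0.01, -0.002, 0, 0, 0, 0, 0], [-0.01, -0.002, 0, 0, 0, 0, 0], [-0.01, -0.002, 0, 0, 0, 0, 0], [0, 0, 0, 0, 0, 0, 0]]])

```text
t: 16.0
ee_pos: [618.0, -16.9, 407.2]
orientation: [-3.128, -0.293, 0.0]
ft_force: [0.2, -0.2, -1.9]
width: 39.8
grasp_force: 30.0
```

>>> step_arm(targets=[[[-0.01, -0.002, 0, 0, 0, 0, 0], [-0.01, -0.002, 0, 0, 0, 0, 0], [-0.01, -0.002, 0, 0, 0, 0, 0], [0, 0, 0, 0, 0, 0, 0], [0, 0, 0, 0, 0, 0, 0]]])

```text
t: 16.62
ee_pos: [616.5, -17.2, 407.2]
orientation: [3.128, 0.293, 0.0]
ft_force: [0.3, 0.3, -1.9]
width: 39.7
grasp_force: 30.0
```

>>> step_arm(targets=[[[-0.01, -0.002, 0, 0, 0, 0, 0], [-0.01, -0.002, 0, 0, 0, 0, 0], [0, 0, 0, 0, 0, 0, 0], [0, 0, 0, 0, 0, 0, 0], [0, 0, 0, 0, 0, 0, 0]]])

```text
t: 17.25
ee_pos: [615.5, -17.4, 407.2]
orientation: [-3.128, -0.293, 0.0]
ft_force: [-0.4, 0.5, -2.3]
width: 40.0
grasp_force: 30.0
```

>>> step_arm(targets=[[[-0.01, -0.002, 0, 0, 0, 0, 0], [-0.01, -0.002, 0, 0, 0, 0, 0], [0, 0, 0, 0, 0, 0, 0], [0, 0, 0, 0, 0, 0, 0], [0, 0, 0, 0, 0, 0, 0]]])

```text
t: 17.88
ee_pos: [614.5, -17.6, 407.2]
orientation: [3.128, 0.294, 0.0]
ft_force: [0.3, 1.4, -3.3]
width: 39.9
grasp_force: 30.0
```

>>> step_arm(targets=[[[-0.01, -0.002, 0, 0, 0, 0, 0], [-0.01, -0.002, 0, 0, 0, 0, 0], [0, 0, 0, 0, 0, 0, 0], [0, 0, 0, 0, 0, 0, 0], [0, 0, 0, 0, 0, 0, 0]]])

```text
t: 18.5
ee_pos: [613.7, -17.8, 407.3]
orientation: [-3.128, -0.293, -0.001]
ft_force: [2.3, 0.0, -3.8]
width: 40.0
grasp_force: 30.0
```

```bash
python3 - <<'E'
from h import *
W=get_image('wrist');p=W['pixels'].astype(int)
for r in range(222,300,3): print(r,[''.join('R' if a>80 and b<45 else 'G' if b>95 else 'B' if a>90 else '.' for a,b,c in p[r,300:344])])
o=readout.get_obs();print(o['ft_force'],o['moment'])
n=np.array([.9826,.1865,0]);q=np.array([678.1,-5.1,0])
for s in(77,72): print(s,proj(W,np.append((q-n*s)[:2],240),True))
E
```

```text
222 ['BBBBBBBBBBBBGGGGGGGGGGGGGGGGGGGBBBBBBBBBBBBB']
225 ['BBBBBBBBBBBBGGGGGGGGGGGGGGGGGGGBBBBBBBBBBBBB']
228 ['BBBBBBBBBBBBGGGGGGGGGGGGGGGGGGGBBBBBBBBBBBBB']
231 ['BBBBBBBBBBBGGGGGBBBBBBBBBBGGGGGBBBBBBBBBBBBB']
234 ['BBBBBBBBBBBGGGGGGBBBBBBBBBGGGGGBBBBBBBBBBBBB']
237 ['BBBBBBBBBBBGGGGGGBBBBBBBBBGGGGGBBBBBBBBBBBBB']
240 ['BBBBBBBBBBBGGGGGGBBBBBBBBBGGGGGBBBBBBBBBBBBB']
243 ['BBBBBBBBBBBGGGGGGBBBBBBBBBGGGGGBBBBBBBBBBBBB']
246 ['BBBBBBBBBBBGGGGGGBBBBBBBBBGGGGGBBBBBBBBBBBBB']
249 ['BBBBBBBBBBBBBBBBBBBBBBBBBBBBBBBBBBBBBBBBBBBB']
252 ['BBBBBBBBBBBBBBBBBBBBBBBBBBBBBBBBBBBBBBBBBBBB']
255 ['BBBBBBBBBBBBBBBBBBBBBBBBBBBBBBBBBBBBBBBBBBBB']
258 ['BBBBBBBBBBBBBBBBBBBBBBBBBBBBBBBBBBBBBBBBBBBB']
261 ['BBBBBBBBBBBBBBBBBBBBBBBBBBBBBBBBBBBBBBBBBBBB']
264 ['BBBBBBBBBBBBBBBBBBBBBBBBBBBBBBBBBBBBBBBBBBBB']
267 ['BBBBBBBBBBBBBBBBBBBBBBBBBBBBBBBBBBBBBBBBBBBB']
270 ['BBBBBBBBBBBBBBBBBBBBBBBBBBBBBBBBBBBBBBBBBBBB']
273 ['BBBBBBBBBBBBBBBBBBBBBBBBBBBBBBBBBBBBBBBBBBBB']
276 ['BBBBBBBBBBBBBBBBBBBBBBBBBBBBBBBBBBBBBBBBBBBB']
279 ['BBBBBBBBBBBBBBBBBBBBBBBBBBBBBBBBBBBBBBBBBBBB']
282 ['BBBBBBBBBBBBBBBBBBBBBBBBBBBBBBBBBBBBBBBBBBBB']
285 ['............................................']
288 ['............................................']
291 ['............................................']
294 ['............................................']
297 ['............................................']
[ 2.55948943  2.350692   -3.65653193] [ 0.14223465 -0.52404723 -0.01490674]
77 (np.float64(320.63748692909166), np.float64(274.5879605890634))
72 (np.float64(320.6383335659725), np.float64(266.59887385653235))
```

Contact is felt at Fx≈2.5 N, and no red shows in the slot inside the hole, so the keeper has fallen. I'll draw slightly further.

>>> step_arm(targets=[[[-0.01, -0.002, 0, 0, 0, 0, 0], [0, 0, 0, 0, 0, 0, 0], [0, 0, 0, 0, 0, 0, 0], [0, 0, 0, 0, 0, 0, 0], [0, 0, 0, 0, 0, 0, 0]]])

```text
t: 19.18
ee_pos: [613.4, -17.8, 407.3]
orientation: [-3.128, -0.294, -0.003]
ft_force: [5.3, 1.7, -4.8]
width: 40.1
grasp_force: 30.0
```

```bash
python3 - <<'E'
from h import *
for i in range(3):
    o=readout.get_obs();print(o['t'],o['ft_force'],o['moment'],o['ee_pos']);get_image('wrist')
E
```

```text
19.175 [ 5.29222726  1.7318141  -4.83780397] [ 0.26135663 -0.91907943 -0.0128053 ] [613.43273902 -17.83671295 407.309884  ]
19.225 [ 5.17668448  0.63478459 -4.65001039] [ 0.24484501 -0.90316796  0.0506579 ] [613.42259854 -17.85232776 407.32248968]
19.275 [ 5.45112138  2.00570713 -3.79335165] [ 0.25356703 -0.92344681 -0.03445777] [613.41900116 -17.83181067 407.32874191]
```

>>> step_arm(targets=[[[0.04, 0.008, 0, 0, 0, 0, 0], [0.06, 0.011, 0, 0, 0, 0, 0], [0.06, 0.011, 0, 0, 0, 0, 0], [0.06, 0.011, 0, 0, 0, 0, 0], [0, 0, 0, 0, 0, 0, 0]]])

```text
t: 19.95
ee_pos: [624.2, -15.9, 407.1]
orientation: [3.128, 0.294, -0.0]
ft_force: [-0.7, 0.2, -2.0]
width: 39.6
grasp_force: 30.0
```

>>> step_arm(targets=[[[0, 0, -0.02, 0, 0, 0, 0], [0, 0, -0.02, 0, 0, 0, 0], [0, 0, -0.02, 0, 0, 0, 0], [0, 0, -0.01, 0, 0, 0, 0], [0, 0, 0, 0, 0, 0, 0]]])

```text
t: 20.58
ee_pos: [624.0, -15.9, 403.6]
orientation: [-3.128, -0.293, 0.0]
ft_force: [1.3, -0.2, -2.6]
width: 39.9
grasp_force: 30.0
```

>>> step_arm(targets=[[[0, 0, -0.01, 0, 0, 0, 0], [0, 0, -0.01, 0, 0, 0, 0], [0, 0, 0, 0, 0, 0, 0], [0, 0, 0, 0, 0, 0, 0], [0, 0, 0, 0, 0, 0, 0]]])

```text
t: 21.2
ee_pos: [624.0, -15.9, 402.7]
orientation: [-3.128, -0.294, -0.0]
ft_force: [0.6, 0.0, -2.6]
width: 39.8
grasp_force: 30.0
```

>>> step_arm(targets=[[[0, 0, -0.01, 0, 0, 0, 0], [0, 0, -0.01, 0, 0, 0, 0], [0, 0, 0, 0, 0, 0, 0], [0, 0, 0, 0, 0, 0, 0], [0, 0, 0, 0, 0, 0, 0]]])

```text
t: 21.82
ee_pos: [624.0, -15.9, 401.8]
orientation: [3.128, 0.293, 0.0]
ft_force: [0.3, -0.9, -0.3]
width: 40.1
grasp_force: 30.0
```

>>> step_arm(targets=[[[0, 0, -0.01, 0, 0, 0, 0], [0, 0, 0, 0, 0, 0, 0], [0, 0, 0, 0, 0, 0, 0], [0, 0, 0, 0, 0, 0, 0], [0, 0, 0, 0, 0, 0, 0]]])

```text
t: 22.45
ee_pos: [624.1, -15.9, 401.5]
orientation: [3.128, 0.293, 0.001]
ft_force: [-1.9, -0.8, 4.9]
width: 40.2
grasp_force: 30.0
```

>>> step_arm(targets=[[[0, 0, 0.006, 0, 0, 0, 0], [0, 0, 0, 0, 0, 0, 0], [0, 0, 0, 0, 0, 0, 0.5], [0, 0, 0, 0, 0, 0, 0.55], [0, 0, 0, 0, 0, 0, 0.65]]])

```text
t: 23.08
ee_pos: [624.0, -15.9, 401.2]
orientation: [-3.128, -0.293, 0.001]
ft_force: [0.4, 0.5, 0.8]
width: 54.9
grasp_force: 0.0
```

>>> step_arm(targets=[[[0, 0, 0, 0, 0, 0, 0.8], [0, 0, 0, 0, 0, 0, 0.8], [0, 0, 0, 0, 0, 0, 0.8], [0, 0, 0, 0, 0, 0, 0.8], [0, 0, 0, 0, 0, 0, 0.8]]])

```text
t: 23.7
ee_pos: [624.0, -15.9, 401.5]
orientation: [3.128, 0.293, 0.0]
ft_force: [-0.3, 0.3, 0.5]
width: 70.1
grasp_force: 0.0
```

>>> step_arm(targets=[[[0, 0, 0.2, 0, 0, 0, 0.8], [0, 0, 0.3, 0, 0, 0, 0.8], [0, 0, 0.5, 0, 0, 0, 0.8], [0, 0, 0.5, 0, 0, 0, 0.8], [0, 0, 0.3, 0, 0, 0, 0.8]]])

```text
t: 24.32
ee_pos: [624.1, -15.9, 494.1]
orientation: [3.127, 0.293, 0.005]
ft_force: [0.5, 0.5, 0.2]
width: 70.2
grasp_force: 0.0
```

>>> step_arm(targets=[[[-0.4, 0, 0, 0, 0, 0, 0.8], [-0.8, 0, 0, 0, 0, 0, 0.8], [-0.8, 0, 0, 0, 0, 0, 0.8], [-0.4, 0, 0, 0, 0, 0, 0.8], [0, 0, 0, 0, 0, 0, 0.8]]])

```text
t: 24.95
ee_pos: [503.1, -15.9, 492.1]
orientation: [3.128, 0.293, 0.001]
ft_force: [0.6, -0.5, 0.5]
width: 70.2
grasp_force: 0.0
```

```bash
python3 - <<'E'
from h import *
o=readout.get_obs();print(o['t'],o['ee_pos'],o['ft_force'],o['width'])
pr=None
for i in range(8):
    W=get_image('wrist');p=W['pixels'];q=cv2.cvtColor(p,cv2.COLOR_RGB2HSV)
    m=cv2.inRange(q,(5,110,40),(20,255,255));m[260:]=0;m[:, :200]=0;m[:,440:]=0
    k,l,st,ce=cv2.connectedComponentsWithStats(m);j=1+st[1:,4].argmax()
    r=((q[...,0]<4)|(q[...,0]>175))&(q[...,1]>150)&(q[...,2]>60);r[260:]=0;r[:,:290]=0;r[:,350:]=0
    ys,xs=np.nonzero(r);print(st[j],ce[j].round(1),'red',len(ys),xs.mean() if len(xs) else 0,ys.min() if len(ys) else 0,ys.max() if len(ys) else 0)
n=np.array([.9826,.1865,0]);c=np.array([678.1,-5.1,0])
for s,z in((77,240),(79,215),(72,215),(61,256)): print(s,z,proj(W,np.append((c-n*s)[:2],z),True))
for r in range(60,260,5): print(r,[''.join('R' if a>80 and b<45 else 'G' if b>95 else 'B' if a>70 and a>1.3*b else '.' for a,b,cc in p.astype(int)[r,285:360])])
E
```

```text
24.95 [503.09240818 -15.86822755 492.13115069] [ 0.63079456 -0.5002251   0.45296248] 70.16909858782893
[ 281   33  124   52 3629] [341.7  63.5] red 11 349.0 70 80
[ 281   34  124   52 3670] [341.8  64.7] red 16 349.0 71 86
[ 281   35  124   52 3759] [342.4  64.7] red 15 349.0 72 86
[ 281   36  124   51 3742] [342.   65.5] red 15 349.0 72 86
[ 281   35  124   52 3758] [342.   65.5] red 16 349.0 72 87
[ 281   35  124   52 3751] [342.   65.4] red 15 349.0 72 86
[ 281   35  124   52 3742] [342.2  64.9] red 15 349.0 72 86
[ 281   35  124   51 3736] [342.1  64.7] red 15 349.0 72 86
77 240 (np.float64(351.1004995626054), np.float64(82.57027524365412))
79 215 (np.float64(348.14554748679575), np.float64(87.65094378715852))
72 215 (np.float64(348.1733265416677), np.float64(79.25304062480387))
61 256 (np.float64(353.35726157544605), np.float64(57.940463441415375))
60 ['GGGGGGGGGGGGGGGGGGGGGGGBBBBBBBBBBBBBBBBBBBBBBBBBBBBBBBBBBBBGGGGGGGBBBBGGGGB']
65 ['GGGGGGGGGGGGGGGGGGGGGGGGGBBBBBBBBBBBBBBBBBBBBBBBBBBBBBBBBBB.GGGGBBBBB.GGGGB']
70 ['GGGGGGGGGGGGGGGGGGGGGGGGGBBBBBBBBBBBBBBBBBBBBBBBBBBBBBBBBBB.GGG
[... 2417 characters left out ...]
..........................']
220 ['...........................................................................']
225 ['...........................................................................']
230 ['...........................................................................']
235 ['...........................................................................']
240 ['...........................................................................']
245 ['...........................................................................']
250 ['...........................................................................']
255 ['...........................................................................']
```

>>> step_arm(targets=[[[0, 0, 0, 0, 0, 0, 0.8], [0, 0, 0, 0, 0, 0, 0.8], [0, 0, 0, 0, 0, 0, 0.8], [0, 0, 0, 0, 0, 0, 0.8], [0, 0, 0, 0, 0, 0, 0.8]]])

```text
t: 25.98
ee_pos: [504.0, -15.9, 491.5]
orientation: [-3.128, -0.294, -0.0]
ft_force: [-0.5, 0.3, -0.9]
width: 70.6
grasp_force: 0.0
```

>>> step_arm(targets=[[[0, 0, 0, 0, 0, 0, 0.8], [0, 0, 0, 0, 0, 0, 0.8], [0, 0, 0, 0, 0, 0, 0.8], [0, 0, 0, 0, 0, 0, 0.8], [0, 0, 0, 0, 0, 0, 0.8]]])

```text
t: 26.6
ee_pos: [504.0, -15.9, 491.5]
orientation: [-3.128, -0.293, -0.0]
ft_force: [-0.2, 0.1, -0.1]
width: 70.2
grasp_force: 0.0
```

```bash
python3 -c "
from h import *
print(ctrl.close_job())"
```

```text
the job is handed in; nothing more can be done
None
```

The board hangs freely on the keeper peg with the keeper fallen in front of it; the draw-back test held at about 5.5 N, and I handed the job in at about 26.6 s (no verdict was returned).

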